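# Set the end cap over the yellow tape roll

## Task

The yellow roll of paper tape sits on one of the three spindles of the tape stand, with its knurled end cap only started on the thread: screw that cap on clockwise until it bottoms out hard, then back it off a quarter turn so that the roll can run freely. Finish with the gripper still holding the cap firmly at that setting, so that I can do up its lock screw: do not let go at the end. Leave the caps of the other two rolls and everything else on the table as they are.

Things in the scene. Friction and masses are not known exactly. Their poses are not given: they have to be found in the camera images.
- stand: grey tape stand fixed to the table: base plate 150 x 410 x 12 mm with three upright steel spindles in a row along its own y, 135 mm apart (left = its +y, middle, right = its -y); the spindle axes lie 12 mm to its +x. Its -x side looks to the robot and carries a guide pin and a tear blade for each spindle, up to 64 mm high. Origin: centre of the underside; the stand may stand turned by up to 0.35 rad
- roll_yellow_mid (a point): yellow roll of paper tape on a cardboard core, 94 mm across, 48 mm high, standing on one of the three spindles (which one varies), its top 64 mm above the table; this point is at its centre, half-way up. It is loose on the spindle by about 2.5 mm
- roll_blue_mid (a point): blue roll of paper tape on a cardboard core, 94 mm across, 48 mm high, standing on one of the three spindles (which one varies), its top 64 mm above the table; this point is at its centre, half-way up. It is loose on the spindle by about 2.5 mm
- roll_white_mid (a point): white roll of paper tape on a cardboard core, 94 mm across, 48 mm high, standing on one of the three spindles (which one varies), its top 64 mm above the table; this point is at its centre, half-way up. It is loose on the spindle by about 2.5 mm
- cap_left: black knurled end cap on the left spindle: flange 48 mm across and 6 mm thick at the bottom, above it a knurled grip barrel 38 mm across and 36 mm tall, 42 mm tall in all. Origin: on the spindle axis at the cap's underside; z up. Bottomed out, the underside is 64.5 mm above the table; it rises 8 mm a turn (right-hand thread)
- cap_left_mark (a point): outer end of the white index line on the flat top of the left cap, 18 mm from the axis, 42.5 mm above the cap's underside. With the cap bottomed out the line points to the stand's own -x side (its front)
- turn_left (a joint): angle of the left cap on its thread: 0 = bottomed out (a hard stop), grows as it is unscrewed, counter-clockwise seen from above; screwing on is clockwise. All three caps start 2.2 to 4.4 rad open. The thread drags with about 0.06 N m and the cap stays where it is left
- cap_middle: black knurled end cap on the middle spindle: flange 48 mm across and 6 mm thick at the bottom, above it a knurled grip barrel 38 mm across and 36 mm tall, 42 mm tall in all. Origin: on the spindle axis at the cap's underside; z up. Bottomed out, the underside is 64.5 mm above the table; it rises 8 mm a turn (right-hand thread)
- cap_middle_mark (a point): outer end of the white index line on the flat top of the middle cap, 18 mm from the axis, 42.5 mm above the cap's underside. With the cap bottomed out the line points to the stand's own -x side (its front)
- turn_middle (a joint): angle of the middle cap on its thread: 0 = bottomed out (a hard stop), grows as it is unscrewed, counter-clockwise seen from above; screwing on is clockwise. All three caps start 2.2 to 4.4 rad open. The thread drags with about 0.06 N m and the cap stays where it is left
- cap_right: black knurled end cap on the right spindle: flange 48 mm across and 6 mm thick at the bottom, above it a knurled grip barrel 38 mm across and 36 mm tall, 42 mm tall in all. Origin: on the spindle axis at the cap's underside; z up. Bottomed out, the underside is 64.5 mm above the table; it rises 8 mm a turn (right-hand thread)
- cap_right_mark (a point): outer end of the white index line on the flat top of the right cap, 18 mm from the axis, 42.5 mm above the cap's underside. With the cap bottomed out the line points to the stand's own -x side (its front)
- turn_right (a joint): angle of the right cap on its thread: 0 = bottomed out (a hard stop), grows as it is unscrewed, counter-clockwise seen from above; screwing on is clockwise. All three caps start 2.2 to 4.4 rad open. The thread drags with about 0.06 N m and the cap stays where it is left
- spare_cap: spare end cap, same as the three on the stand (48 mm across, 42 mm tall), standing on the table in front of the stand; origin at the centre of its underside
- green_roll: spare green roll, 94 mm across, 48 mm high, lying flat on the table; origin at the centre of its underside
- scissors: scissors with orange handles, 200 mm long, 10 mm high, flat on the table; origin near the pivot
- marker: blue and white marker pen, 130 mm long, 15 mm high, on the table in front of the stand; origin under its middle
- paint_bottle: red paint bottle, 54 mm across, 150 mm tall, behind the stand; origin at the centre of its underside
- glue_stick: glue stick, 28 mm across, 95 mm tall, standing to the left; origin at the centre of its underside
- bowl: white ceramic bowl, 104 mm across, 60 mm tall, behind the stand; origin at the centre of its underside
Mind the look-alikes: they are no part of the job. There is more than one size of the part that bears roll_yellow_mid; the job needs the largest.

How it is judged:
By the outcome, as a careful person would: the job done as asked, in the order asked, and still so for the second after the job is handed in, while the arm keeps its last pose, push and grip.
It also fails if it takes over 58 s, if anything falls off the work surface, if the arm or the gripper's body presses on something with over 40 N, if the wrist force passes 120 N, or if a joint passes its speed limit or range.

## Robot

A 6-joint arm with a two-finger parallel gripper is mounted at the origin on the work surface. World frame = base frame: x ahead of the robot, y to its left, z up, the work surface at z = 0. Lengths are in m, angles in rad, forces in N, time in s.
With the tool pointing down it reaches from about 0.325 to 0.9 m from the base axis. Payload 3.5 kg.
Tool frame: the origin (TCP) lies between the finger pads; the fingertips stand 25 mm ahead of it and the grasp point (between the pads) lies 6 mm ahead of it; z points along the fingers, y is the direction in which the jaws open and shut (so a half turn about z gives the same grasp; the last joint's range is limited). The gripper opens to 85 mm and grips with 20 to 120 N. Pads are 22 mm wide; open, the fingers measure 114 mm over their backs; the gripper's body (76 mm by 85 mm) begins 54 mm behind the grasp point. The pads swing forward as they close: fully open they stand 13 mm farther back than shut.
Start: joints at [-1.424, 0.276, -0.026, 1.268, 0, 1.467], TCP at [0.154, -0.606, 0.256] pointing down, gripper open.
Joint ranges: [-3.12, 3.12], [-0.85, 1.88], [-1.08, 1.24], [-1.95, 2.15], [-1.57, 1.53], [-3.14, 3.14]. Speed limits (rad/s): [2.57, 2.57, 3.14, 3.14, 3.14, 3.14].

## Interface

Orientations are given as a 3x3 rotation matrix whose columns are the frame's x, y, z axes.
In Python, from bench import * gives the robot as it stands.
- The arm moves only by the shell command python3 -m pendant 'ROWS' [FORCE]. ROWS is JSON, a list of rows, each a list of 3 entries, a list of its own where there are three numbers: the turn, a rotation vector about the tool's x, y, z in units of pi rad (1.0 is pi rad), then the shift along the tool's x, y, z in units of 600 mm (1.0 is 600 mm), then the opening, from 0 (shut) to 1 (fully open). In form: [[[ax, ay, az], [dx, dy, dz], grip], ...]. A call has 1 to 10 rows; each row is the pose to reach, as a shift and turn from the pose commanded when the call began, along the tool's axes at that moment, turning the shorter way round; what a row does not reach only later rows make up. A row lasts 1/10 s, in which the tool goes at most 50 mm and 8.59 degrees, less where a joint would pass 70% of its speed; a pose out of reach is approached as far as the arm can. A call with a number of a shift or a turn outside -1 to 1 is refused whole. A call with a gripper value outside its range is refused whole. The fingers move at their own pace and stop on an object; FORCE is the grip in N (left out, the last holds). Time passes only in rows, so rows that repeat a pose let the fingers close. It gives the time, the measured TCP pose, the force and the opening at its end, in the units of the state.
- observe(): the state, without advancing time (a new reading comes with each control period).
- grab_frame(name): name is "scene" or "side" or "wrist"; returns (picture, depth): 480x640x3 uint8, blue, green, red; 480x640 float32, m along the optical axis (not along the pixel's ray), 0 where there is no reading.
- get_calibration(name): a dict with "K" (3x3 intrinsics, pixels), "R" (3x3) and "t" (3): a world point X has camera coordinates R X + t. Camera axes: x right, y down, z forward; pixel columns grow to the right and rows downward; lengths in m; the calibration is good to about 2 mm. The wrist camera is an equidistant fisheye: a pixel r from the principal point sees the ray r / f radians off the axis. A picture is of the moment at which its call begins: read the wrist's pose just before it. get_calibration takes no time and is no camera call; for the wrist camera it gives the pose at the moment of the call.
- hand_in(): hands the job in, once; it reports no verdict.
The state is a dict: "t": time; "qpos": joint angles; "qvel": joint speeds; "effort": joint torques, N m; "tcp_pos": TCP position; "ee_rot": TCP orientation; "wrist_force": force on the tool from outside, world axes, zero at the start; "wrist_torque": the same for the moment, N m; "finger_gap": opening from 0.0 (shut) to 1.0 (fully open).
Only numpy, scipy, OpenCV 4.12 (cv2) and the standard library are available. Lean on these libraries where they do the work, as an engineer would, in place of code of your own. Each camera call takes 0.05 s, during which the arm holds its last target.

## Working session

There is one attempt and no reset: what is moved stays moved. The work goes in short steps, Python scripts to look and compute and a shell command to move; the robot and the scene stay as the last step left them, time stands still between calls to the robot, and variables do not carry over. Pictures are saved under pics/ and viewed, and the job is handed in when it is done.

```bash
ls; mkdir -p pics
python3 - <<'E'
from bench import *
import cv2
for n in ["scene","side","wrist"]:
    p,d=grab_frame(n); cv2.imwrite(f"pics/{n}0.png",p)
    import numpy as np; np.savez(f"{n}0.npz",p=p,d=d,**get_calibration(n))
    print(n,get_calibration(n))
print(observe())
E
```

```text
pics
scene {'K': array([[526.29831664,   0.        , 320.40634966],
       [  0.        , 526.29831664, 236.88472927],
       [  0.        ,   0.        ,   1.        ]]), 'R': array([[ 0.21619895,  0.97631179,  0.00856201],
       [ 0.72961121, -0.15572871, -0.66589493],
       [-0.64878772,  0.15021272, -0.7459964 ]]), 't': array([-0.15919609, -0.34613715,  1.6799858 ])}
side {'K': array([[436.57794911,   0.        , 330.45209389],
       [  0.        , 436.57794911, 243.36685322],
       [  0.        ,   0.        ,   1.        ]]), 'R': array([[ 0.97031266, -0.24103887,  0.01983928],
       [-0.12251935, -0.56061383, -0.81896345],
       [ 0.2085242 ,  0.79221991, -0.57350263]]), 't': array([-0.54029371,  0.15311472,  1.03210864])}
wrist {'K': array([[371.64829954,   0.        , 316.69144991],
       [  0.        , 371.64829954, 239.20920055],
       [  0.        ,   0.        ,   1.        ]]), 'R': array([[ 0.24753939, -0.96887596, -0.00190404],
       [-0.93079771, -0.23835535,  0.27713236],
       [-0.26896072, -0.0668289 , -0.96082987]]), 't': array([-0.62511396, -0.03691177,  0.37881172])}
{'t': 0.15, 'qpos': array([-1.42440425e+00,  2.76978300e-01, -2.75664472e-02,  1.26801454e+00,
        5.36743379e-06,  1.46740232e+00]), 'qvel': array([-5.67258951e-04, -3.53144837e-03,  4.06965707e-03, -5.75246845e-04,
        2.88952282e-05,  2.93715418e-04]), 'effort': array([ 1.26836705e-03, -4.46054864e+01,  2.95639712e+01,  1.04881026e-02,
       -5.01824604e-05, -5.35801547e-06]), 'tcp_pos': array([ 0.15440916, -0.60503384,  0.25540384]), 'ee_rot': array([[ 9.68965348e-01,  2.47196462e-01, -2.51852981e-04],
       [ 2.47196519e-01, -9.68963795e-01,  1.74488909e-03],
       [ 1.87293991e-04, -1.75299425e-03, -9.99998446e-01]]), 'wrist_force': array([-0.3008476 , -0.54470227, -0.93160609]), 'wrist_torque': array([-0.04667767,  0.00247822,  0.02427828]), 'finger_gap': 1.0028541506399664}
```

View pics/scene0.png

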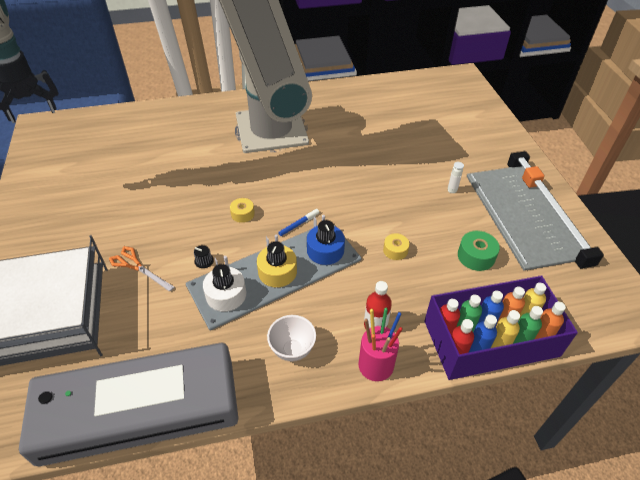

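View pics/side0.png

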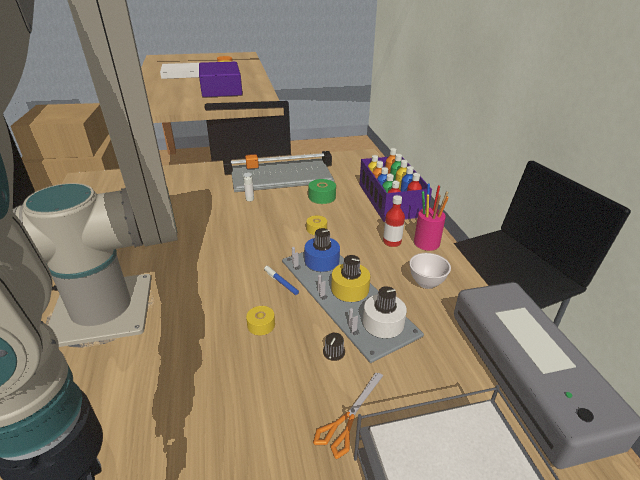

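The scene view shows three yellow rolls. One is on the stand's middle spindle at (277,265) and carries a cap. The other two, at (242,210) and (397,246), lie loose on the table, are smaller and have no cap. The one on the stand is the largest, so that is the one meant. I'll confirm it in an enlarged crop.

Run:
```python
import numpy as np,cv2
a=np.load("scene0.npz");b=np.load("side0.npz")
c1=cv2.resize(a['p'][200:330,185:375],None,fx=4,fy=4,interpolation=cv2.INTER_CUBIC)
c2=cv2.resize(b['p'][220:360,270:430],None,fx=4,fy=4,interpolation=cv2.INTER_CUBIC)
cv2.imwrite("pics/c1.png",c1);cv2.imwrite("pics/c2.png",c2)
```

```text
(no output)
```

View pics/c1.png

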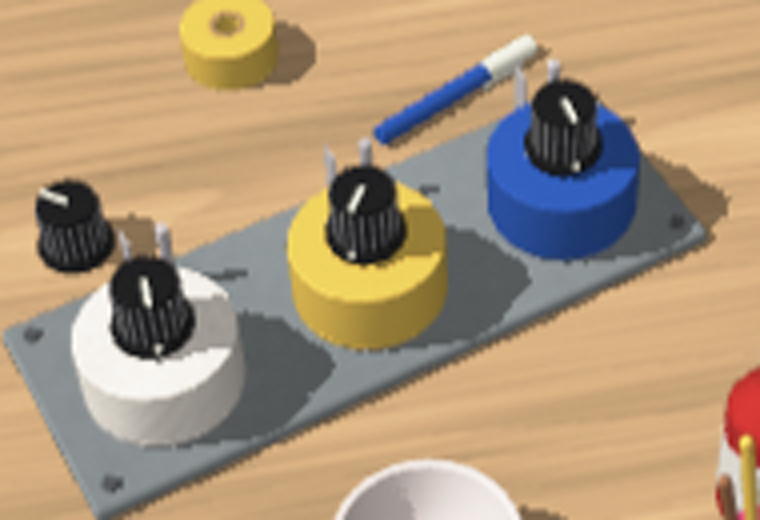

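View pics/c2.png

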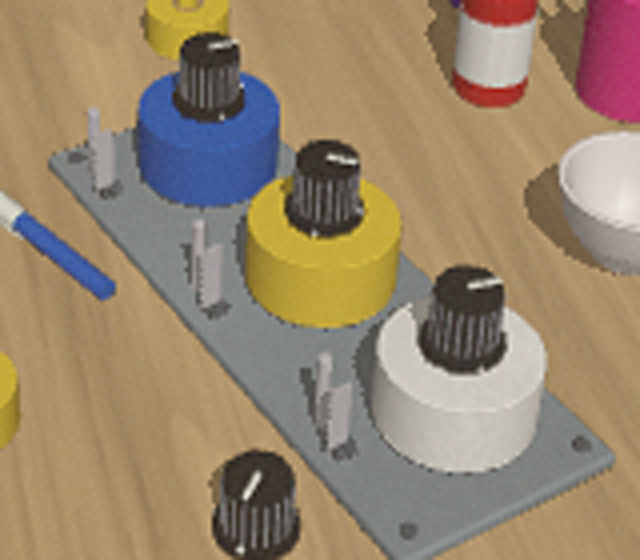

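The crop confirms it. The cap on the large yellow roll, on the middle spindle, has its top at about (276,247) in the scene view and about (352,259) in the side view. Next I'll measure the cap tops and index lines.

```bash
cat > h.py <<'E'
import numpy as np,cv2
def rays(cal,uv):
    uv=np.atleast_2d(uv).astype(float);K=cal['K'];R=cal['R'];t=cal['t']
    d=np.c_[(uv[:,0]-K[0,2])/K[0,0],(uv[:,1]-K[1,2])/K[1,1],np.ones(len(uv))]
    return -R.T@t, d@R
def onplane(cal,uv,z):
    C,d=rays(cal,uv); s=(z-C[2])/d[:,2]; return C+d*s[:,None]
def cloud(cal,depth):
    v,u=np.mgrid[0:480,0:640]; C,d=rays(cal,np.c_[u.ravel(),v.ravel()])
    return (C+d*depth.reshape(-1,1)).reshape(480,640,3)
E
python3 - <<'E'
from h import *
for n in ["scene","side"]:
    a=np.load(n+"0.npz");P=cloud(a,a['d']);p=a['p'].astype(int)
    box=(slice(200,330),slice(185,375)) if n=="scene" else (slice(220,360),slice(270,430))
    m=np.zeros((480,640),bool);m[box]=True
    top=m&(P[...,2]>0.1)&(P[...,2]<0.12)&(a['d']>0)
    nl,lab,st,ce=cv2.connectedComponentsWithStats(top.astype(np.uint8))
    for i in range(1,nl):
        if st[i,4]<60: continue
        s=lab==i; z=np.median(P[s][:,2]); 
        w=s&(p.min(2)>110)
        q=P[s]; mm=np.median(q,0); (cx,cy),r=cv2.minEnclosingCircle(q[:,:2].astype(np.float32)); 
        v,u=np.nonzero(w); L=onplane(a,np.c_[u,v],z) if len(u) else np.zeros((1,3))
        print(n,ce[i],st[i,4],"z",z,"mean",q.mean(0)[:2],"circ",(cx,cy,r),"line mean",L.mean(0)[:2],len(u))
E
```

```text
scene [325.62234043 226.04255319] 188 z 0.10959755383458464 mean [0.54988925 0.05301711] circ (0.5472105741500854, 0.05333011969923973, 0.02168739028275013) line mean [0.55491383 0.05476332] 11
scene [275.08866995 247.70935961] 203 z 0.1090255376146626 mean [ 0.5913256  -0.07503223] circ (0.589611291885376, -0.07554745674133301, 0.02108088508248329) line mean [ 0.59318417 -0.07842691] 15
scene [220.83050847 270.90254237] 236 z 0.10959823434830163 mean [ 0.63319188 -0.20240733] circ (0.630802571773529, -0.20215502381324768, 0.021434595808386803) line mean [ 0.63656518 -0.20065596] 23
scene [371.93650794 298.61904762] 63 z 0.10591319814025313 mean [0.7728345  0.10273639] circ (0.7692217230796814, 0.1053462103009224, 0.01695284992456436) line mean [0. 0.] 0
side [322.02238806 233.06716418] 134 z 0.10779012041555097 mean [0.5435962  0.04526379] circ (0.5451046228408813, 0.047921206802129745, 0.020922696217894554) line mean [0.55208872 0.05008928] 10
side [351.34394904 260.43949045] 157 z 0.1070643686592474 mean [ 0.58493223 -0.0821223 ] circ (0.5849656462669373, -0.07934625446796417, 0.0207955501973629) line mean [ 0.59089151 -0.08261561] 12
side [386.76635514 293.23831776] 214 z 0.10793168654720159 mean [ 0.62645638 -0.21077887] circ (0.6275062561035156, -0.20722344517707825, 0.02040809951722622) line mean [ 0.63626037 -0.20781998] 18
```

```bash
python3 -m pendant '[[[0,0,-0.045],[0.057,-0.042,0],1],[[0,0,-0.09],[0.115,-0.084,0],1],[[0,0,-0.135],[0.172,-0.127,0],1],[[0,0,-0.18],[0.23,-0.169,0],1],[[0,0,-0.225],[0.287,-0.211,0],1],[[0,0,-0.27],[0.344,-0.253,0],1],[[0,0,-0.315],[0.402,-0.295,0],1],[[0,0,-0.36],[0.459,-0.338,0],1],[[0,0,-0.405],[0.517,-0.38,0],1],[[0,0,-0.45],[0.574,-0.422,0],1]]'
python3 - <<'E'
from bench import *
import numpy as np
s=observe();print(s['qpos'],s['tcp_pos'],s['ee_rot'])
d=np.array([0.588,-0.0765,0.26])-s['tcp_pos'];print(s['ee_rot'].T@d/0.6)
c=get_calibration('wrist');C=-c['R'].T@c['t'];print("cam in tool",s['ee_rot'].T@(C-s['tcp_pos']),(c['R']@s['ee_rot']))
E
```

```text
t: 1.15
tcp_pos: [0.4263, -0.2735, 0.2561]
ee_rot: [[-0.098, 0.995, -0.0], [0.995, 0.098, 0.0], [0.0, -0.0, -1.0]]
wrist_force: [0.2, -0.3, -0.0]
finger_gap: 1.002
[-6.98051112e-01  6.63188598e-02 -2.78617980e-01  1.22597427e+00
  1.97468771e-05  7.74255626e-01] [ 0.42631631 -0.27346338  0.25614767] [[-9.83304334e-02  9.95153817e-01 -7.52453569e-05]
 [ 9.95153816e-01  9.83304399e-02  8.89039929e-05]
 [ 9.58720570e-05 -6.61387359e-05 -9.99999993e-01]]
[ 0.30018466  0.30044564 -0.00641165]
cam in tool [ 0.06913852 -0.00050536 -0.11760389] [[ 3.16859351e-04  9.99999949e-01  4.01214852e-05]
 [-9.60823169e-01  3.15565971e-04 -2.77161937e-01]
 [-2.77161935e-01  4.92716989e-05  9.60823220e-01]]
```

```bash
python3 -m pendant '[[[0,0,-0.045],[0.03,0.03,0],1],[[0,0,-0.09],[0.06,0.06,0],1],[[0,0,-0.135],[0.1,0.1,0],1],[[0,0,-0.18],[0.14,0.14,0],1],[[0,0,-0.225],[0.18,0.18,0],1],[[0,0,-0.27],[0.22,0.22,0],1],[[0,0,-0.315],[0.26,0.26,0],1],[[0,0,-0.36],[0.3,0.3,0],1],[[0,0,-0.405],[0.3,0.3,0],1],[[0,0,-0.45],[0.3,0.3,0],1]]' && python3 -m pendant '[[[0,0,-0.045],[0,0,0],1],[[0,0,-0.09],[0,0,0],1],[[0,0,-0.135],[0,0,0],1],[[0,0,-0.135],[0,0,0],1],[[0,0,-0.135],[0,0,0],1]]'
python3 - <<'E'
from bench import *
import numpy as np,cv2
s=observe();print(s['qpos'],s['tcp_pos'],s['ee_rot'],s['wrist_torque'])
c=get_calibration('wrist');p,d=grab_frame('wrist');cv2.imwrite('pics/w1.png',p);np.savez('w1.npz',p=p,d=d,tcp=s['tcp_pos'],ee=s['ee_rot'],**c)
E
```

```text
t: 2.15
tcp_pos: [0.5885, -0.078, 0.2557]
ee_rot: [[-0.998, 0.056, -0.001], [0.056, 0.998, 0.0], [0.001, 0.0, -1.0]]
wrist_force: [0.9, -0.5, -0.3]
finger_gap: 1.001
t: 2.65
tcp_pos: [0.588, -0.0792, 0.256]
ee_rot: [[-0.937, -0.349, -0.001], [-0.349, 0.937, 0.0], [0.0, 0.0, -1.0]]
wrist_force: [-0.1, 0.8, -0.3]
finger_gap: 1.002
[-2.42785810e-01  2.20992092e-01 -9.83108931e-02  1.25205666e+00
  2.83885219e-05 -5.99593904e-01] [ 0.58798361 -0.07917011  0.25601675] [[-9.37016362e-01 -3.49285050e-01 -5.39976057e-04]
 [-3.49285179e-01  9.37016455e-01  1.62982863e-04]
 [ 4.49038973e-04  3.41323243e-04 -9.99999841e-01]] [ 0.00789767 -0.00322606  0.01540705]
```

View pics/w1.png

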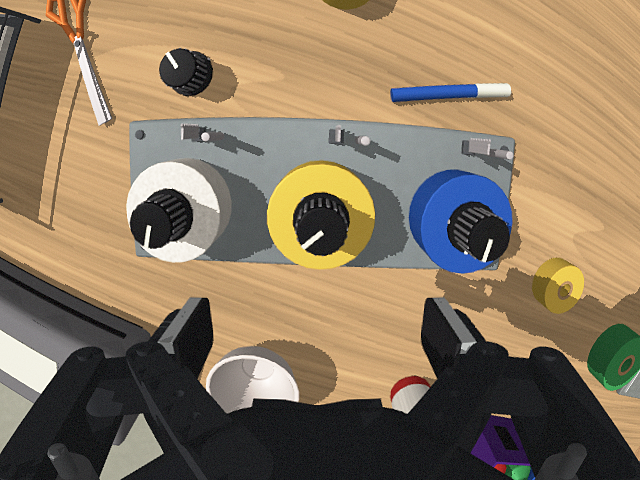

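```bash
cat >> h.py <<'E'
def wrays(cal,uv):
    uv=np.atleast_2d(uv).astype(float);K=cal['K']
    x=(uv[:,0]-K[0,2])/K[0,0];y=(uv[:,1]-K[1,2])/K[1,1];th=np.hypot(x,y);s=np.where(th>1e-9,np.sin(th)/np.maximum(th,1e-9),1)
    return -cal['R'].T@cal['t'], np.c_[x*s,y*s,np.cos(th)]@cal['R']
def wplane(cal,uv,z):
    C,d=wrays(cal,uv);return C+d*((z-C[2])/d[:,2])[:,None]
E
python3 - <<'E'
from h import *
a=np.load('w1.npz');p=a['p'];d=a['d']
for n,(u,v) in dict(right=(150,226),mid=(321,231),left=(489,236)).items():
    print(n,"depth",d[v-3:v+4,u-3:u+4].mean())
    C,r=wrays(a,(u,v)); X=C+r[0]*d[v,u]/(a['R']@r[0])[2]; print(X)
x=cv2.resize(p[190:270,265:375],None,fx=7,fy=7,interpolation=cv2.INTER_CUBIC);cv2.imwrite('pics/w1c.png',x)
E
```

```text
right depth 0.27115893
[ 0.6280525  -0.2042621   0.11082298]
mid depth 0.27293482
[ 0.58594134 -0.07759891  0.10961366]
left depth 0.27341408
[0.54239902 0.04805243 0.11143358]
```

View pics/w1c.png

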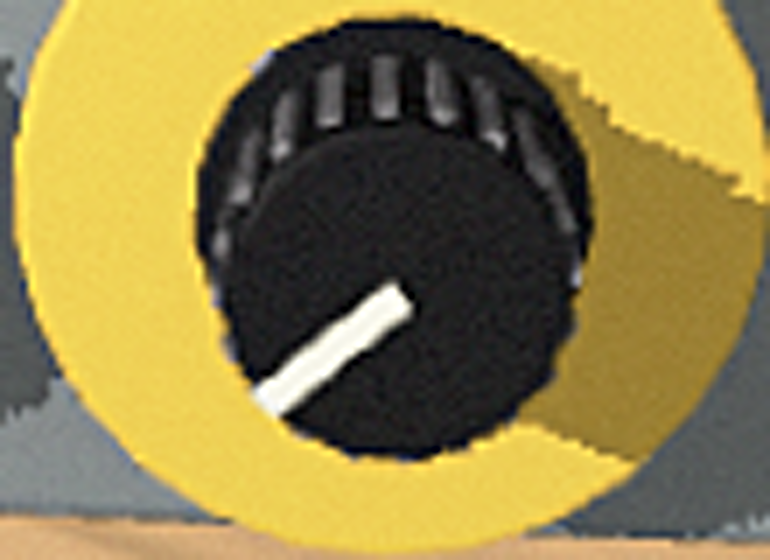

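Run:
```python
from h import *
a=np.load('w1.npz')
P=wplane(a,[(322.6,231.6),(302.9,247.1),(322.1,232.2)],0.110);print(P)
v=P[1]-P[2];print(np.linalg.norm(v)*1e3,np.arctan2(v[1],v[0]))
for yaw in(.30,.327):
  t=(np.arctan2(v[1],v[0])-np.pi-yaw)%(2*np.pi);print(t, .0645+.0425+.008*t/6.283)
# front edge of plate for yaw: corners in image
e=wplane(a,[(131,121),(515,137.5)],.012);w=e[0]-e[1];print(e,np.arctan2(w[0],-w[1]),np.linalg.norm(w))
c=P[0]
print(a['ee'].T@(c-a['tcp'])/0.6)
```

```text
[[ 0.58586296 -0.07637797  0.11      ]
 [ 0.60212597 -0.08588021  0.11      ]
 [ 0.58641796 -0.07656084  0.11      ]]
18.264501079181514 -0.535469217571714
2.3061234360180793 0.10993633415377124
2.2791234360180788 0.10990195567215418
[[ 0.56679919 -0.29454157  0.012     ]
 [ 0.44074824  0.08917437  0.012     ]] 0.3173948984938433 0.4038895401469334
[0.00157711 0.00551192 0.24336387]
```

```bash
python3 -m pendant '[[[0,0,0],[0.0015,0.005,0.06],1],[[0,0,0],[0.0015,0.005,0.12],1],[[0,0,0],[0.0015,0.005,0.18],1],[[0,0,0],[0.0015,0.005,0.22],1],[[0,0,0],[0.0015,0.005,0.24],1],[[0,0,0],[0.0015,0.005,0.255],1],[[0,0,0],[0.0015,0.005,0.255],1],[[0,0,0],[0.0015,0.005,0.255],1]]' 30
python3 - <<'E'
from bench import *
import numpy as np,cv2
s=observe();print(s['qpos'],s['tcp_pos'],s['wrist_force'],s['wrist_torque'])
c=get_calibration('wrist');p,d=grab_frame('wrist');cv2.imwrite('pics/w2.png',p);np.savez('w2.npz',p=p,d=d,tcp=s['tcp_pos'],ee=s['ee_rot'],**c)
E
```

```text
t: 3.5
tcp_pos: [0.5873, -0.077, 0.1045]
ee_rot: [[-0.936, -0.352, 0.002], [-0.352, 0.936, -0.0], [-0.002, -0.001, -1.0]]
wrist_force: [0.4, -0.3, -0.9]
finger_gap: 1.0
[-2.39476290e-01  3.37374524e-01 -2.85175198e-01  9.46083287e-01
  5.97589162e-05 -5.98850496e-01] [ 0.58734223 -0.07699535  0.104535  ] [ 0.39607567 -0.26896834 -0.89263131] [-0.00459974 -0.04870997 -0.04510689]
```

View pics/w2.png

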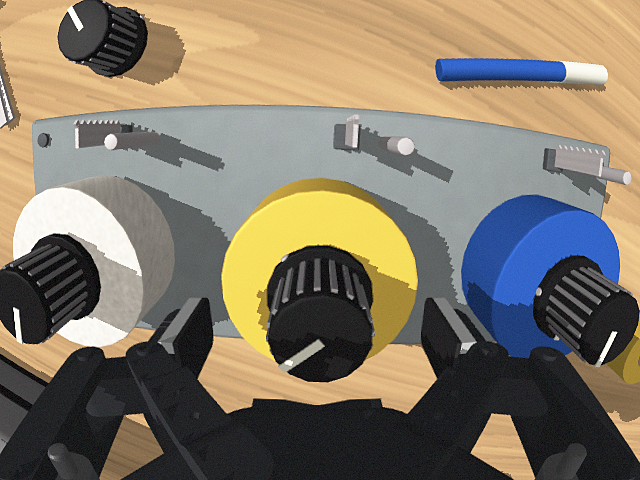

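The wrist view shows the middle cap between the open pads, with its top disc at about (320,339) and the pad faces at about x=210 and x=425. I'll check the centring and then grip.

```bash
python3 - <<'E'
from h import *
a=np.load('w2.npz')
P=wplane(a,[(320.5,339),(280,368),(322,344)],0.110)
print(P,(a['ee'].T@(P[0]-a['tcp']))*1e3)
v=P[1]-P[0];print(np.arctan2(v[1],v[0]),np.linalg.norm(v))
E
python3 -m pendant '[[[0,0,0],[0,0,0.0025],0.6],[[0,0,0],[0,0,0.0025],0.3],[[0,0,0],[0,0,0.0025],0.3],[[0,0,0],[0,0,0.0025],0.3],[[0,0,0],[0,0,0.0025],0.3],[[0,0,0],[0,0,0.0025],0.3]]' 30
python3 - <<'E'
from bench import *
s=observe();print(s['tcp_pos'],s['wrist_force'],s['wrist_torque'],s['finger_gap'])
E
```

```text
[[ 0.58484007 -0.07761618  0.11      ]
 [ 0.60209965 -0.08692699  0.11      ]
 [ 0.5866118  -0.07637532  0.11      ]] [ 2.5506931   0.29240874 -5.47000209]
-0.4947131704582713 0.019610812300110386
t: 4.15
tcp_pos: [0.5864, -0.0763, 0.1024]
ee_rot: [[-0.936, -0.352, 0.0], [-0.352, 0.936, 0.001], [-0.001, 0.001, -1.0]]
wrist_force: [-1.7, 2.8, 6.3]
finger_gap: 0.434
[ 0.5863839  -0.07634938  0.10244756] [-1.69161898  2.83083238  6.32479961] [ 0.50630549  0.31016167 -0.00574139] 0.43401750981867804
```

```bash
python3 -m pendant '[[[0,0,0],[0,0,0],0.25],[[0,0,0],[0,0,0],0.25],[[0,0,0.03],[0,0,0.0002],0.25],[[0,0,0.06],[0,0,0.0004],0.25],[[0,0,0.1],[0,0,0.0007],0.25],[[0,0,0.14],[0,0,0.0009],0.25],[[0,0,0.18],[0,0,0.0012],0.25],[[0,0,0.22],[0,0,0.0015],0.25],[[0,0,0.26],[0,0,0.0017],0.25],[[0,0,0.3],[0,0,0.002],0.25]]' 80
python3 - <<'E'
from bench import *
s=observe();print(s['tcp_pos'],s['wrist_force'],s['wrist_torque'],s['finger_gap'],s['qpos'])
E
```

```text
t: 5.15
tcp_pos: [0.5864, -0.0757, 0.1014]
ee_rot: [[-0.833, 0.554, 0.001], [0.554, 0.833, 0.002], [0.001, 0.002, -1.0]]
wrist_force: [-2.1, 4.8, 6.1]
finger_gap: 0.422
[ 0.58639141 -0.07569582  0.1014074 ] [-2.0911114   4.76524637  6.06261091] [0.8120906  0.40758122 0.09907959] 0.42183220857502074 [-0.23871915  0.34007904 -0.28896517  0.9417432   0.00228364  0.34825383]
```

Turning smoothly with about 0.1 N m of drag. I'll take most of the rest in one move, then slow down near the stop.

```bash
python3 -m pendant '[[[0,0,0.04],[0,0,0.0003],0.25],[[0,0,0.08],[0,0,0.0005],0.25],[[0,0,0.12],[0,0,0.0008],0.25],[[0,0,0.16],[0,0,0.0011],0.25],[[0,0,0.2],[0,0,0.0013],0.25],[[0,0,0.24],[0,0,0.0016],0.25],[[0,0,0.28],[0,0,0.0019],0.25],[[0,0,0.32],[0,0,0.0021],0.25],[[0,0,0.36],[0,0,0.0024],0.25],[[0,0,0.36],[0,0,0.0024],0.25]]'
python3 - <<'E'
from bench import *
import numpy as np,cv2
s=observe();print(s['tcp_pos'],s['wrist_force'],s['wrist_torque'],s['finger_gap'],s['qpos'])
c=get_calibration('wrist');p,d=grab_frame('wrist');cv2.imwrite('pics/w3.png',p);np.savez('w3.npz',p=p,d=d,tcp=s['tcp_pos'],ee=s['ee_rot'],**c)
E
```

```text
t: 6.15
tcp_pos: [0.587, -0.0753, 0.1]
ee_rot: [[0.144, 0.99, 0.002], [0.99, -0.144, 0.003], [0.004, 0.001, -1.0]]
wrist_force: [-0.5, 5.4, 6.6]
finger_gap: 0.424
[ 0.5870097  -0.07528617  0.09999505] [-0.45185371  5.35753062  6.56068619] [ 1.09589281  0.23125605 -0.05530446] 0.4243033795689086 [-0.23842886  0.34183028 -0.28991561  0.93804627  0.00368668  1.47650199]
```

View pics/w3.png

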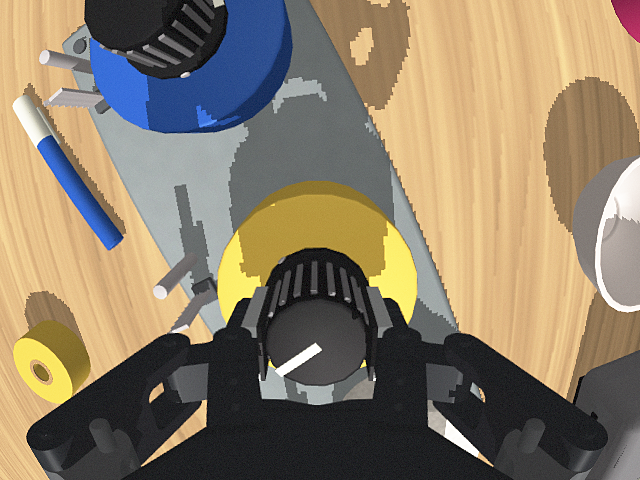

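The wrist view shows the cap held between the pads. Its line end is at (278,374), the same place relative to the gripper as before, so it hasn't slipped. About 0.22 rad remains, so I'll go slowly and watch the moment.

```bash
cat > o.py <<'E'
from bench import *
import numpy as np
s=observe();R=s['ee_rot']
print("yaw x",np.arctan2(R[1,0],R[0,0]),"z",s['tcp_pos'],"F",s['wrist_force'].round(2),"T",s['wrist_torque'].round(3),s['finger_gap'],"q6",s['qpos'][5],"eff6",s['effort'][5])
E
python3 -m pendant '[[[0,0,0.02],[0,0,0.0001],0.25],[[0,0,0.04],[0,0,0.0002],0.25],[[0,0,0.05],[0,0,0.0003],0.25]]' >/dev/null; python3 o.py
python3 -m pendant '[[[0,0,0.01],[0,0,0.0001],0.25],[[0,0,0.02],[0,0,0.0001],0.25]]' >/dev/null; python3 o.py
python3 -m pendant '[[[0,0,0.01],[0,0,0],0.25],[[0,0,0.02],[0,0,0],0.25]]' >/dev/null; python3 o.py
```

```text
yaw x 1.270195085867671 z [ 0.58712596 -0.0753069   0.09981026] F [-0.1   5.04  5.12] T [1.049 0.125 0.057] 0.42300906842661734 q6 1.6329810075718747 eff6 -0.06018684245646
yaw x 1.2078971636155582 z [ 0.58719343 -0.0753262   0.09976817] F [0.17 5.09 5.01] T [1.11  0.096 0.074] 0.4213929457745905 q6 1.6952696043495146 eff6 -0.15237199142575264
yaw x 1.1477050950729442 z [ 0.58722949 -0.0753      0.09971568] F [0.62 4.1  5.23] T [0.974 0.077 1.036] 0.42386409486196397 q6 1.7556122012477777 eff6 0.848596841096878
```

```bash
python3 -m pendant '[[[0,0,0],[0,0,0],0.25],[[0,0,0],[0,0,0],0.25]]' 110 >/dev/null; python3 o.py
python3 -m pendant '[[[0,0,0.006],[0,0,0],0.25],[[0,0,0.006],[0,0,0],0.25]]' >/dev/null; python3 o.py
python3 -m pendant '[[[0,0,0.006],[0,0,0],0.25],[[0,0,0.006],[0,0,0],0.25]]' >/dev/null; python3 o.py
python3 - <<'E'
from bench import *
import numpy as np,cv2
s=observe()
c=get_calibration('wrist');p,d=grab_frame('wrist');cv2.imwrite('pics/w4.png',p);np.savez('w4.npz',p=p,d=d,tcp=s['tcp_pos'],ee=s['ee_rot'],**c)
E
```

```text
yaw x 1.1495365333622938 z [ 0.5872166  -0.07529753  0.09982472] F [-0.06  5.37  5.84] T [0.978 0.187 0.975] 0.41541958817933317 q6 1.7538603506357564 eff6 0.9578051045536995
yaw x 1.131916379770383 z [ 0.58725472 -0.07527071  0.09982806] F [-0.6   4.43  5.77] T [0.973 0.176 1.306] 0.4198343315065628 q6 1.7716100133228607 eff6 1.4044557139277458
yaw x 1.1143185140589318 z [ 0.58725542 -0.07528063  0.09979985] F [-0.09  3.89  6.73] T [0.928 0.148 1.706] 0.42051139216644445 q6 1.789278395316051 eff6 1.7593133077025414
```

View pics/w4.png

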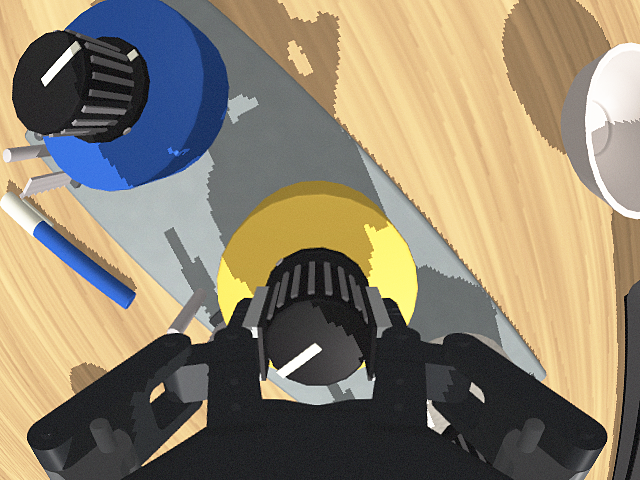

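The stop is hit: the moment climbs linearly to 1.7 N m, and extrapolating back puts contact at a tool yaw of 1.193. That is 2.31 rad of travel against 2.29 measured by eye. I'll back off to a yaw of about 2.765.

```bash
python3 -m pendant '[[[0,0,-0.02],[0,0,0],0.25],[[0,0,-0.05],[0,0,-0.0002],0.25],[[0,0,-0.09],[0,0,-0.0004],0.25],[[0,0,-0.13],[0,0,-0.0007],0.25],[[0,0,-0.17],[0,0,-0.001],0.25],[[0,0,-0.21],[0,0,-0.0012],0.25],[[0,0,-0.25],[0,0,-0.0015],0.25],[[0,0,-0.29],[0,0,-0.0018],0.25],[[0,0,-0.33],[0,0,-0.002],0.25],[[0,0,-0.37],[0,0,-0.0023],0.25]]' > /dev/null;python3 o.py
python3 -m pendant '[[[0,0,-0.04],[0,0,-0.0003],0.25],[[0,0,-0.08],[0,0,-0.0005],0.25],[[0,0,-0.12],[0,0,-0.0008],0.25],[[0,0,-0.145],[0,0,-0.001],0.25],[[0,0,-0.158],[0,0,-0.001],0.25],[[0,0,-0.158],[0,0,-0.001],0.25],[[0,0,-0.158],[0,0,-0.001],0.25]]' >/dev/null; python3 o.py
python3 - <<'E'
from bench import *
import numpy as np,cv2
s=observe()
c=get_calibration('wrist');p,d=grab_frame('wrist');cv2.imwrite('pics/w5.png',p);np.savez('w5.npz',p=p,d=d,tcp=s['tcp_pos'],ee=s['ee_rot'],**c)
p,d=grab_frame('scene');cv2.imwrite('pics/s5.png',p)
E
```

```text
yaw x 2.275623058936708 z [ 0.58649053 -0.07552589  0.10116683] F [-2.05  4.16  7.67] T [ 0.892  0.46  -0.071] 0.4206110455039391 q6 0.6273750702740502 eff6 0.7474233023822308
yaw x 2.7670185518276753 z [ 0.58632594 -0.07584285  0.1018046 ] F [-1.41  4.19  7.23] T [ 0.732  0.474 -0.003] 0.4202138591590123 q6 0.1357588140865756 eff6 0.0481369171757251
```

View pics/w5.png

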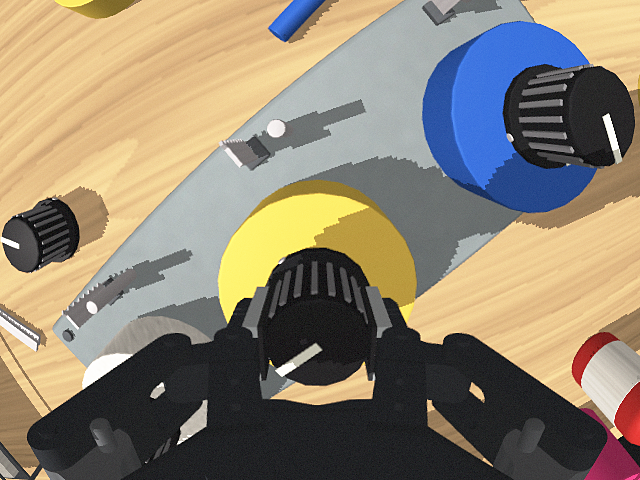

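View pics/s5.png

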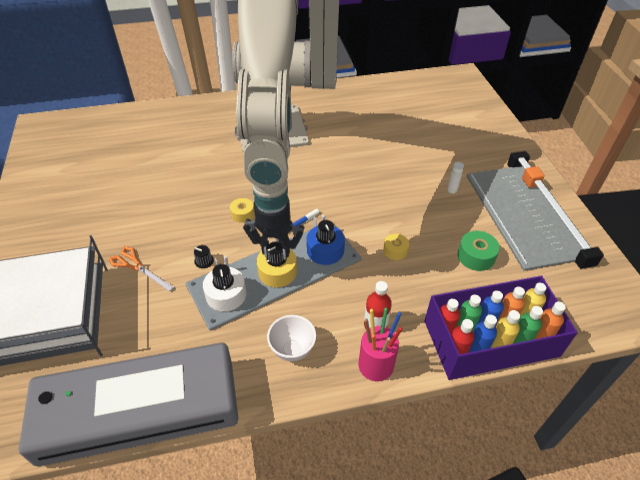

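Held. I'll compare the line's angle in the gripper frame before, at and after the stop, and work out the absolute angle.

```bash
python3 - <<'E'
from h import *
for n,th in(('w2',2.29),('w3',.2),('w4',0),('w5',1.57)):
    a=np.load(n+'.npz');g=a['p'].min(2).copy();m=np.zeros_like(g)
    m[338:382,272:330]=(g[338:382,272:330]>120)
    nl,lab,st,ce=cv2.connectedComponentsWithStats(m)
    i=1+np.argmin(np.linalg.norm(ce[1:]-[300,358],axis=1)); v,u=np.nonzero(lab==i)
    P=wplane(a,np.c_[u,v],.107+.008*th/6.283)
    L=(P-a['tcp'])@a['ee'];q=cv2.fitLine(L[:,:2].astype(np.float32),cv2.DIST_L2,0,.01,.01).ravel()
    w=cv2.fitLine(P[:,:2].astype(np.float32),cv2.DIST_L2,0,.01,.01).ravel()
    print(n,len(u),"in tool",np.arctan2(q[1],q[0])%np.pi,"world",np.arctan2(w[1],w[0])%np.pi)
E
python3 o.py
```

```text
w2 718 in tool 0.7772102 world 2.7237601
w3 604 in tool 0.8521264 world 0.5745445
w4 627 in tool 0.81196296 world 0.30235884
w5 465 in tool 0.8785985 world 1.888423
yaw x 2.767039554150532 z [ 0.5863263  -0.07582892  0.10176984] F [-2.52  3.53  7.62] T [0.782 0.49  0.029] 0.4169268267975762 q6 0.1357569123943365 eff6 0.052179809426888824
```

```bash
python3 -c "
from bench import *
print(hand_in())"
```

```text
the job is handed in; nothing more can be done
None
```

The cap on the large yellow roll (middle spindle) is screwed on to its hard stop and backed off a quarter turn. The gripper is still holding it with 110 N.

- **Stop:** I screwed it clockwise about 2.31 rad in a single grasp. The moment then climbed steadily to 1.7 N m, which is the cap hard against the stop.
- **Setting, by tool angle:** it was backed off 1.574 rad from the estimated contact point, against 1.571 for a quarter turn.
- **Setting, by index line:** the line stands 1.571 rad from the stand's front. It turned 1.586 rad between the picture at the stop and the final one.
- **Forces:** side forces at the wrist stayed under about 10 N in every reading.
- **Disagreement:** the line's angle relative to the gripper read 0.78 to 0.88 rad across the pictures. I put that down to image noise and elastic twist, with at most a few hundredths of a radian of creep.
- **Other things:** I touched nothing else. In the last scene picture the other two caps and the loose items look unmoved, though I did not measure them again.

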